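# Clear a rapid-test bench: sort the sample jars by lid colour, used test cassette last

### The job

Clear up after a round of food tests: stand the two red-lidded meat jars side by side in the red tray, the green-lidded vegetable jar in the green tray and the blue-lidded fish jar in the blue tray, keeping every jar upright. Only when all four jars stand in their trays, so that nothing from the used test gets onto them, pick up the used white test cassette and lay it flat in the yellow waste pan. Leave the open weighing cup standing where it is.

Things in the scene. Friction and masses are not known exactly. Their poses are not given: they have to be found in the camera images.
- jar_red_a: screw-lid sample jar, 60 mm tall, standing upright on the bench: clear body 44 mm in diameter, red lid 46 mm in diameter over its top 14 mm (46 to 60 mm up), about 75 g, rigid, lid screwed tight. Minced meat shows through its wall. One of two alike; either may stand at either side of the red tray. Origin: centre of its underside; z up; round, so its yaw does not matter.
- jar_red_b: screw-lid sample jar, 60 mm tall, standing upright on the bench: clear body 44 mm in diameter, red lid 46 mm in diameter over its top 14 mm (46 to 60 mm up), about 75 g, rigid, lid screwed tight. The second red-lidded meat jar, like the first. Origin: centre of its underside; z up; round, so its yaw does not matter.
- jar_green: screw-lid sample jar, 60 mm tall, standing upright on the bench: clear body 44 mm in diameter, green lid 46 mm in diameter over its top 14 mm (46 to 60 mm up), about 75 g, rigid, lid screwed tight. Green vegetable shows through its wall. Origin: centre of its underside; z up; round, so its yaw does not matter.
- jar_blue: screw-lid sample jar, 60 mm tall, standing upright on the bench: clear body 44 mm in diameter, blue lid 46 mm in diameter over its top 14 mm (46 to 60 mm up), about 75 g, rigid, lid screwed tight. Pale fish shows through its wall. Origin: centre of its underside; z up; round, so its yaw does not matter.
- cassette: used lateral-flow test cassette: flat white plastic bar 70 mm long (x), 20 mm wide (y), 5 mm thick, about 12 g, lying flat on the bench window side up, with a small window with red lines and a round sample well. Origin: centre of its underside; x along its length; z up.
- tray_red: red open rectangular tray, 110 mm along its x by 130 mm along its y (long side), 28 mm high, walls and floor 4 mm thick (clear inside 102 by 122 mm, floor 4 mm above the bench), small blank white card on its -x side; stays put on the bench. For meat jars; takes two side by side along its y. Origin: centre of its underside; z up.
- tray_green: green open rectangular tray, 110 mm along its x by 130 mm along its y (long side), 28 mm high, walls and floor 4 mm thick (clear inside 102 by 122 mm, floor 4 mm above the bench), small blank white card on its -x side; stays put on the bench. For vegetable jars. Origin: centre of its underside; z up.
- tray_blue: blue open rectangular tray, 110 mm along its x by 130 mm along its y (long side), 28 mm high, walls and floor 4 mm thick (clear inside 102 by 122 mm, floor 4 mm above the bench), small blank white card on its -x side; stays put on the bench. For fish jars. Origin: centre of its underside; z up.
- waste_pan: yellow open rectangular tray, 110 mm along its x by 130 mm along its y (long side), 28 mm high, walls and floor 4 mm thick (clear inside 102 by 122 mm, floor 4 mm above the bench), small blank white card on its -x side; stays put on the bench. The waste pan for used cassettes. Origin: centre of its underside; z up.
- weigh_cup: open, translucent whitish weighing cup with some minced meat in it, 42 mm high, 54 mm across its rim, 42 mm across its foot, about 35 g; stands loose among the jars and the cassette, to be left alone. (A loose flat orange tube cap, 33 mm across and 12 mm high, also lies among them and plays no part.) Origin: centre of its underside; z up.
Mind the look-alikes: they are no part of the job. Leave any black look-alike of the jar_red_b alone. What is shaped like the jar_green but black is not meant.

How it is judged:
By the outcome, as a careful person would: the job done as asked, in the order asked, and still so for the second after the job is handed in, with the robot touching nothing.
It also fails if it takes over 120 s, if anything falls off the work surface, if the arm or the gripper's body presses on something with over 40 N, if the wrist force passes 120 N, or if a joint passes its speed limit or range.

### The arm

A 6-joint arm with a two-finger parallel gripper is mounted at the origin on the work surface. World frame = base frame: x ahead of the robot, y to its left, z up, the work surface at z = 0. Lengths are in mm, angles in rad, forces in N, time in s.
With the tool pointing down it reaches from about 275 to 750 mm from the base axis. Payload 10.2 kg.
Tool frame: the origin (TCP) lies at the very end of the fingers, on their centre line; the grasp point (between the pads) lies 19 mm behind it; z points along the fingers, y is the line along which they close (so a half turn about z gives the same grasp; the last joint's range is limited). The gripper opens to 85 mm and grips with 20 to 120 N. Pads are 22 mm wide; open, the fingers measure 114 mm over their backs; the gripper's body (76 mm by 85 mm) begins 54 mm behind the grasp point. The pads swing forward as they close: fully open they stand 13 mm farther back than shut.
Start: joints at [-1.501, 0.313, 1.498, -0, 1.331, -0.223], TCP at [151.52, -502.666, 231.294] pointing down, gripper open.
Joint ranges: [-2.94, 2.94], [-0.97, 2.17], [0.19, 2.56], [-1.23, 4.37], [0.02, 3.11], [-2.88, 2.88]. Speed limits (rad/s): [2.39, 2.39, 3.01, 3.14, 3.14, 3.14].

### API

Orientations are given as a unit quaternion [w, x, y, z].
In Python, from rig import * gives the robot as it stands. The module is installed in compiled form; this text tells all that it offers.
- The arm moves only by the shell command python3 -m crank 'ROWS' [FORCE]. ROWS is JSON, a list that holds one entry, the list of rows, each a list of 7 numbers: the shift along the tool's x, y, z in units of 25 mm (1.0 is 25 mm), then the turn, a rotation vector about the tool's x, y, z in units of 8 degrees (1.0 is 8 degrees), then the finger opening in mm, from 0 to 85.4. A call has exactly 8 rows; each row shifts and turns the commanded pose from where the row before left it, along the tool's axes as they then stand; what a row does not reach is not made up. A row lasts 1/10 s, in which the tool goes at most 50 mm and 8.59 degrees, less where a joint would pass 70% of its speed; a pose out of reach is approached as far as the arm can. A call is refused whole if a number of a shift passes 1 or a number of a turn 1, either way. A call with a gripper value outside its range is refused whole. The fingers move at their own pace and stop on an object; FORCE is the grip in N (left out, the last holds). Time passes only in rows, so rows that do not move let the fingers close, or fill a call up. It gives the time, the measured TCP pose, the force, the opening and the grip force at its end, in the units of the state.
- sense(): the state, without advancing time (a new reading comes with each control period).
- capture(name): name is "side" or "top" or "wrist"; returns the picture (384x512x3 uint8, blue, green, red); there is no depth.
- camera_model(name): a dict with "fx", "fy", "cx", "cy" (pixels), "world_from_camera" (4x4, takes a point from camera to world coordinates); the wrist camera has in their place "T_tool_cam" (4x4, takes a point from camera to tool coordinates, whose origin is the TCP and whose axes are the flange's). Camera axes: x right, y up, looking along -z (the intrinsics and any distortion apply to the point x, -y, -z); pixel columns grow to the right and rows downward; lengths in mm; the calibration is good to about 2 mm. A picture is of the moment at which its call begins: read the wrist's pose just before it. camera_model takes no time and is no camera call.
- finish_job(): hands the job in; it is judged then, once.
The state is a dict: "time_s": time; "joints": joint angles; "dq": joint speeds; "tau": joint torques, N m; "eef_pos": TCP position; "ee_rot": TCP orientation; "force": force on the tool from outside, world axes, zero at the start; "wrist_torque": the same for the moment, N m; "grip_width": opening from 0.0 (shut) to 1.0 (fully open); "grip_force": force on a finger pad.
Only numpy, scipy, OpenCV 4.12 (cv2) and the standard library are available. Lean on these libraries where they do the work, as an engineer would, in place of code of your own. Each camera call takes 0.05 s, during which the arm holds its last target. There are 200 camera calls.

## Working session

There is one attempt and no reset: what is moved stays moved. The work goes in short steps, Python scripts to look and compute and a shell command to move; the robot and the scene stay as the last step left them, time stands still between calls to the robot, and variables do not carry over. Pictures are saved under pics/ and viewed, at most 14 in all, crops included, and the job is handed in when it is done.

```bash
mkdir -p pics
python3 - <<'E'
from rig import *
import cv2,numpy as np
s=sense();print(s)
for n in("top","side"):
    im=capture(n);cv2.imwrite(f"pics/{n}0.png",im);m=camera_model(n);print(n,m)
print(camera_model("wrist"))
E
```

```text
{'time_s': 0.0, 'joints': array([-1.50141066e+00,  3.13445805e-01,  1.49841786e+00, -3.56614223e-05,
        1.33098018e+00, -2.23353839e-01]), 'dq': array([-0.00031446, -0.00015014,  0.00012804,  0.00254781, -0.00029475,
        0.00058947]), 'tau': array([-5.98432907e-04, -4.12261963e+01, -2.59743798e+01, -2.14816337e-04,
        4.06715437e-03,  9.07861988e-06]), 'eef_pos': array([ 151.48785944, -502.41148887,  230.74445317]), 'ee_rot': array([-6.25073305e-04,  9.89306246e-01,  1.45851843e-01,  3.08467697e-05]), 'force': array([-0.55141608, -0.48071816, -0.16221363]), 'wrist_torque': array([ 0.01607021, -0.01532638, -0.01750816]), 'grip_force': 0.0, 'grip_width': 1.0018413327601632}
top {'fx': 431.3578271620977, 'fy': 431.3578271620977, 'cx': 263.5672510735026, 'cy': 183.5213329040388, 'world_from_camera': array([[ 2.00237063e-02,  9.98365665e-01, -5.35261683e-02,
         4.80564564e+02],
       [-9.99562635e-01,  2.11555633e-02,  2.06635260e-02,
         1.84264126e+01],
       [ 2.17621311e-02,  5.30889975e-02,  9.98352627e-01,
         1.01302478e+03],
       [ 0.00000000e+00,
[... 290 characters left out ...]
210e-01, -5.36928351e-01,  4.69880219e-01,
         4.52677568e+02],
       [-2.00552651e-02,  6.73118871e-01,  7.39262316e-01,
         7.83403474e+02],
       [ 0.00000000e+00,  0.00000000e+00,  0.00000000e+00,
         1.00000000e+00]])}
{'fx': 342.07286405529726, 'fy': 342.07286405529726, 'cx': 263.1323593073079, 'cy': 192.67273232528052, 'T_tool_cam': array([[-5.70434458e-04,  9.58273891e-01,  2.85851052e-01,
         7.32037052e+01],
       [ 9.99999307e-01,  2.52191125e-04,  1.15013007e-03,
         2.24631386e-01],
       [ 1.03005052e-03,  2.85851510e-01, -9.58273371e-01,
        -1.42720749e+02],
       [ 0.00000000e+00,  0.00000000e+00,  0.00000000e+00,
         1.00000000e+00]])}
```

```bash
cd pics; python3 -c "
import cv2
for n in('top','side'):
    cv2.imwrite(n+'0b.png',cv2.resize(cv2.imread(n+'0.png'),(800,600),interpolation=cv2.INTER_CUBIC))"
```

```text
(no output)
```

View pics/top0b.png

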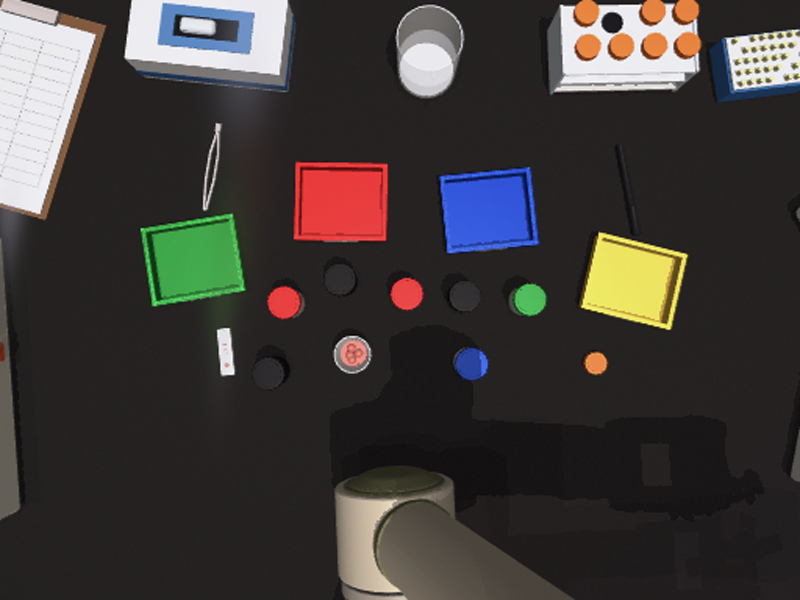

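View pics/side0b.png

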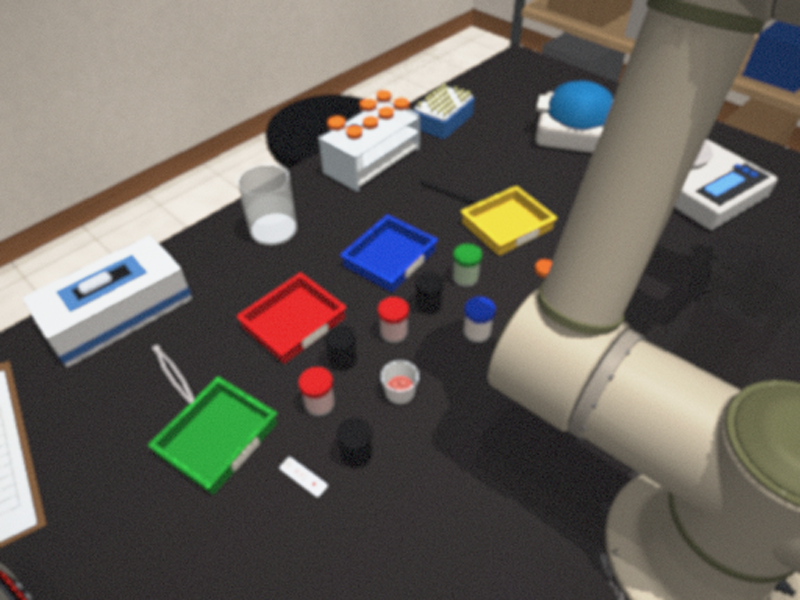

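Top view (800-px scale): red lids at (284,302) and (406,293), green lid at (530,299), blue lid at (471,363), cassette at (226,352). Trays: red (341,202), blue (489,210), green (193,260), yellow (634,281). There are black look-alikes at (340,278), (464,295) and (270,372), the cup at (352,354) and the orange cap at (595,363). The side view shows the same layout with nothing occluded. Next I segment the blobs in both views and triangulate; a lid blob's centroid corresponds to the lid centre, which should come out at z = 53.

```bash
cat > h.py <<'E'
from rig import *
import cv2,numpy as np
from scipy.spatial.transform import Rotation as R
def ray(n,uv):
    m=camera_model(n);T=m["world_from_camera"]
    d=np.array([(uv[0]-m["cx"])/m["fx"],-(uv[1]-m["cy"])/m["fy"],-1]);return T[:3,3],T[:3,:3]@d
def at(n,uv,z):
    o,d=ray(n,uv);return o+d*(z-o[2])/d[2]
def tri(a,b,na="top",nb="side"):
    o1,d1=ray(na,a);o2,d2=ray(nb,b)
    t=np.linalg.lstsq(np.c_[d1,-d2],o2-o1,rcond=None)[0]
    p,q=o1+t[0]*d1,o2+t[1]*d2;return (p+q)/2,np.linalg.norm(p-q)
HUE={"red":((0,8),(172,180)),"green":((45,80),),"blue":((105,130),),"yellow":((24,36),)}
def blobs(im,c,amin=30,s=110,v=40):
    h=cv2.cvtColor(im,cv2.COLOR_BGR2HSV)
    m=sum(cv2.inRange(h,(a,s,v),(b,255,255)) for a,b in HUE[c])
    cs,_=cv2.findContours(m,cv2.RETR_EXTERNAL,cv2.CHAIN_APPROX_NONE)
    out=[]
    for k in cs:
        if cv2.contourArea(k)<amin: continue
        M=cv2.moments(k);out.append((cv2.contourArea(k),np.array([M["m10"],M["m01"]])/M["m00"],k))
    return sorted(out,key=lambda t:-t[0])
def quad(k):
    h=cv2.convexHull(k)
    for e in np.linspace(2,15,27):
        p=cv2.approxPolyDP(h,e,True)
        if len(p)==4:return p[:,0].astype(float)
E
python3 - <<'E'
from h import *
np.set_printoptions(precision=1,suppress=True)
t,s=cv2.imread("pics/top0.png"),cv2.imread("pics/side0.png")
for c in HUE:
    for n,im in(("top",t),("side",s)):
        for a,u,k in blobs(im,c)[:6]: print(c,n,a,u*1.5625,at(n,u,53)[:2])
    b=blobs(t,c)[0]; q=quad(b[2]); P=np.array([at("top",x,28)[:2] for x in q]); print(" tray",q.tolist(),P.mean(0),"sides",np.linalg.norm(P-np.roll(P,-1,0),axis=1), "ang",[np.degrees(np.arctan2(*(P[(i+1)%4]-P[i])[::-1])) for i in range(4)])
E
```

```text
red top 2941.0 [340.6 200.8] [653.2 103.1]
red top 347.5 [283.5 301.8] [506.8 180.2]
red top 338.5 [406.3 293.3] [522.5   6.2]
red top 83.0 [352.5 352.9] [436.5  80.7]
red side 2206.5 [290.3 315. ] [631.4 124.5]
red side 370.0 [314.9 381.1] [508.  179.6]
red side 290.5 [392.7 308.7] [524.1   4.7]
red side 78.5 [ 11.2 585.3] [544.9 601.9]
red side 60.0 [399.7 381.7] [419.7  96.6]
 tray [[189.0, 103.0], [247.0, 104.0], [247.0, 153.0], [188.0, 153.0]] [658.5 105.8] sides [133.4 113.7 134.9 115.7] ang [np.float64(-89.55286251739687), np.float64(-178.73559382772865), np.float64(91.30273499037855), np.float64(0.5428418172421703)]
green top 3022.0 [192.8 258.7] [565.3 310.3]
green top 329.0 [529.1 298.9] [ 518.2 -169.5]
green side 3153.5 [212.5 432.5] [544.4 329.4]
green side 203.0 [467.1 254. ] [ 519.2 -171. ]
 tray [[148.0, 136.0], [157.0, 185.0], [97.0, 195.0], [90.0, 146.0]] [567.8 318.7] sides [114.3 136.8 113.1 133.1] ang [np.float64(-167.78496774536853), np.float64(100.75004910118876), np.float64(10.352626867532956), np.float64(-78.72267942581652)]
blue top 2882.0 [488.5 209.6] [ 645
[... 352 characters left out ...]
 817.  -456.2]
blue side 260.0 [479.4 308.2] [426.1 -89.7]
blue side 238.0 [123.  325.9] [803.3 318.5]
 tray [[339.0, 107.0], [344.0, 156.0], [287.0, 162.0], [281.0, 112.0]] [ 649.8 -113.2] sides [114.6 132.3 116.7 135.2] ang [np.float64(-173.5920788533464), np.float64(97.298002556817), np.float64(7.811003199050351), np.float64(-83.60788000185492)]
yellow top 2825.5 [634.3 280.7] [ 547.6 -321.2]
yellow side 1276.5 [507.6 214.1] [ 533.2 -301.7]
 tray [[383.0, 149.0], [440.0, 163.0], [428.0, 211.0], [372.0, 197.0]] [ 548.6 -329.6] sides [136.1 114.9 133.  114.2] ang [np.float64(-102.53434867636814), np.float64(165.87382114378903), np.float64(77.17248030676821), np.float64(-12.561137638543174)]
```

Lid positions from the two views agree within about 2 mm at the expected height, and the tray rims measure about 133 x 114 mm at the assumed height. Now I triangulate the actual heights, locate the cassette and its neighbours, and check the joint 6 behaviour.

Run:
```python
from h import *
np.set_printoptions(precision=1,suppress=True)
t,s=cv2.imread("pics/top0.png"),cv2.imread("pics/side0.png")
k=1.5625
B={}
for c,i,j in(("red",1,1),("red",2,2),("green",1,1),("blue",3,4)):
    print(c,"lid centre",*tri(blobs(t,c)[i][1],blobs(s,c)[j][1]))
for c in("red","green","blue","yellow"):
    a,b=quad(blobs(t,c)[0][2]),quad(blobs(s,c)[0][2])
    P=[]
    for u in a:   # match corners by nearest floor-plane position at z=28
        w=min(b,key=lambda v:np.linalg.norm(at("side",v,28)-at("top",u,28)));P.append(tri(u,w)[0])
    print(c,"tray rim z",np.array(P)[:,2],"centre",np.mean(P,0))
def white(im,x0,x1,y0,y1):
    m=np.zeros(im.shape[:2],np.uint8);sl=np.s_[int(y0/k):int(y1/k),int(x0/k):int(x1/k)]
    m[sl]=(im[sl].max(2)>120)*255
    c=max(cv2.findContours(m,0,1)[0],key=cv2.contourArea);return c,cv2.minAreaRect(c)
(ct,rt),(cs,rs)=white(t,205,250,315,390),white(s,270,340,450,505)
print("cassette",*tri(rt[0],rs[0]))
bt=cv2.boxPoints(rt);P=np.array([at("top",x,5)[:2] for x in bt])
e=P-np.roll(P,-1,0);print(P.mean(0),np.linalg.norm(e,axis=1),np.degrees(np.arctan2(e[:,1],e[:,0])))
bs=cv2.boxPoints(rs);print("side",at("side",rs[0],5))
for n,u in(("blk",(340,278)),("blk",(464,295)),("blk",(270,372)),("cup",(352,353)),("cap",(595,363))):
    print(n,at("top",np.array(u)/k,12 if n=="cap" else 50))
```

```text
red lid centre [506.8 180.1  54.7] 0.37440359106127197
red lid centre [522.4   6.3  55.6] 0.059677867979013664
green lid centre [ 518.1 -169.2   55. ] 0.21193541457332488
blue lid centre [424.9 -87.9  55.4] 0.029513696487880266
red tray rim z [29.5 32.6 -1.3  5.7] centre [659.6 106.6  16.6]
green tray rim z [25.6 22.5 15.1 26.4] centre [567.6 319.9  22.4]
blue tray rim z [27.9 31.1  0.7 24.6] centre [ 651.1 -113.1   21.1]
yellow tray rim z [27.2 31.8 23.8 30.7] centre [ 549.1 -329.    28.4]
cassette [432.8 273.5   1.5] 0.17119368438297242
[433.1 272.7] [19.7 69.4 19.6 69.4] [  96.9    7.6  -83.2 -172.3]
side [431.1 274.3   5. ]
blk [542.5 101.4  50. ]
blk [521.9 -76.5  50. ]
blk [407.2 196.8  50. ]
cup [436.1  81.6  50. ]
cap [ 426.5 -277.    12. ]
```

```bash
python3 -m crank '[[[0,0,-0.5,0,0,1,85],[0,0,-0.5,0,0,1,85],[0,0,0,0,0,1,85],[0,0,0,0,0,1,85],[0,0,0,0,0,1,85],[0,0,0,0,0,1,85],[0,0,0,0,0,1,85],[0,0,0,0,0,1,85]]]' 40; python3 -c "
from rig import *
print(sense()['joints'])"
```

```text
time_s: 0.9
eef_pos: [151.5, -502.5, 256.0]
ee_rot: [-0.0, 0.915, -0.403, -0.0]
force: [0.2, 0.6, 1.1]
grip_width: 0.993
grip_force: 0.0
[-1.50139915e+00  2.95945262e-01  1.45571255e+00  2.77228999e-05
  1.39073164e+00  8.99366603e-01]
```

Lid centres come out at z of about 55 (text says 53) and clean rim corners at about 28. The cassette is 69 x 20 mm at yaw about 7.6°. All are plausible. I'm turning the tool so that tool x is world +y and tool y is world +x, which makes the fingers close along world x, clear of the neighbouring jars.

```bash
python3 -m crank '[[[0,0,0,0,0,-1,85],[0,0,0,0,0,-1,85],[0,0,0,0,0,-1,85],[0,0,0,0,0,-1,85],[0,0,0,0,0,-1,85],[0,0,0,0,0,-1,85],[0,0,0,0,0,-1,85],[0,0,0,0,0,-1,85]]]' >/dev/null
python3 -m crank '[[[0,0,0,0,0,-1,85],[0,0,0,0,0,-1,85],[0,0,0,0,0,-1,85],[0,0,0,0,0,-1,85],[0,0,0,0,0,-1,85],[0,0,0,0,0,-1,85],[0,0,0,0,0,-1,85],[0,0,0,0,0,-1,85]]]' >/dev/null
python3 -m crank '[[[0,0,0,0,0,-1,85],[0,0,0,0,0,-0.2,85],[0.8,1,0,0,0,0,85],[1,1,0,0,0,0,85],[1,1,0,0,0,0,85],[1,1,0,0,0,0,85],[1,1,0,0,0,0,85],[1,1,0,0,0,0,85]]]'; python3 -c "
from rig import *
print(sense())"
```

```text
time_s: 3.3
eef_pos: [301.4, -355.5, 256.2]
ee_rot: [-0.0, 0.706, 0.708, 0.0]
force: [-0.0, -0.1, 0.5]
grip_width: 1.0
grip_force: 0.0
{'time_s': 3.3, 'joints': array([-1.11983216e+00,  1.63090371e-01,  1.62251865e+00,  1.70795315e-05,
        1.35612144e+00, -1.12324795e+00]), 'dq': array([ 0.72612848, -0.09573709,  0.11502244,  0.00153292, -0.02081695,
        0.72010299]), 'tau': array([ -5.05153567, -34.40599322, -26.0977596 ,  -0.04913573,
         0.10709328,  -0.99006951]), 'eef_pos': array([ 301.35946381, -355.47400451,  256.23939746]), 'ee_rot': array([-6.22947693e-05,  7.05899372e-01,  7.08312129e-01,  3.06041661e-05]), 'force': array([-0.04871596, -0.14655181,  0.51818118]), 'wrist_torque': array([ 0.01031981, -0.00923496, -0.04298503]), 'grip_force': 0.0, 'grip_width': 1.0000165182797853}
```

```bash
python3 -m crank '[[[1,1,0.4,0,0,0,85],[1,1,0.4,0,0,0,85],[1,1,0.4,0,0,0,85],[1,1,0.4,0,0,0,85],[1,1,0.4,0,0,0,85],[1,1,0.4,0,0,0,85],[1,1,0,0,0,0,85],[0,1,0,0,0,0,85]]]'
python3 -m crank '[[[0.46,0.68,0,0,0,0,85],[0,0,0,0,0,0,85],[0,0,0,0,0,0,85],[0,0,0,0,0,0,85],[0,0,0,0,0,0,85],[0,0,0,0,0,0,85],[0,0,0,0,0,0,85],[0,0,0,0,0,0,85]]]'
cat >> h.py <<'E'
def wat(uv,z,s):
    m=camera_model("wrist");q=np.array(s["ee_rot"]);T=np.eye(4)
    T[:3,:3]=R.from_quat(q[[1,2,3,0]]).as_matrix();T[:3,3]=s["eef_pos"];T=T@m["T_tool_cam"]
    d=T[:3,:3]@np.array([(uv[0]-m["cx"])/m["fx"],-(uv[1]-m["cy"])/m["fy"],-1]);o=T[:3,3]
    return o+d*(z-o[2])/d[2]
E
python3 - <<'E'
from h import *
s=sense();im=capture("wrist");cv2.imwrite("pics/w1.png",im);print(s["joints"])
for c in HUE:
    for a,u,k in blobs(im,c,200): print(c,a,u,wat(u,53,s))
E
```

```text
time_s: 4.1
eef_pos: [500.2, -177.6, 196.0]
ee_rot: [-0.001, 0.705, 0.709, 0.0]
force: [-0.1, -1.7, 0.8]
grip_width: 0.996
grip_force: 0.0
time_s: 4.9
eef_pos: [516.2, -168.9, 196.4]
ee_rot: [0.0, 0.705, 0.709, 0.0]
force: [0.5, -0.3, 0.4]
grip_width: 0.996
grip_force: 0.0
[-5.31964474e-01  3.81192631e-01  1.49581811e+00 -1.64851762e-06
  1.26444156e+00 -5.38196242e-01]
green 2330.0 [263.91516452 177.94957082] [ 517.3039259  -168.04098903   53.        ]
blue 21190.5 [413.39121304 102.61775324] [ 637.86816458 -104.56134531   53.        ]
blue 3093.5 [145.42820969  75.5663488 ] [422.94592595 -85.05022149  53.        ]
yellow 9013.5 [292.93491245 303.94667258] [ 546.13121421 -293.27323292   53.        ]
```

View pics/w1.png

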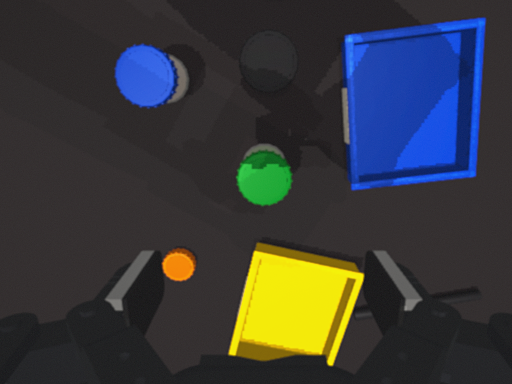

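The wrist view shows the green lid at (264,178). That gives (517,-168), within about 1.5 mm of the top/side result. Descending to grasp.

```bash
python3 -m crank '[[[0,0.06,1,0,0,0,85],[0,0,1,0,0,0,85],[0,0,1,0,0,0,85],[0,0,1,0,0,0,85],[0,0,1,0,0,0,85],[0,0,1,0,0,0,85],[0,0,1,0,0,0,85],[0,0,0.44,0,0,0,85]]]' 40
python3 -m crank '[[[0,0,0,0,0,0,80],[0,0,0,0,0,0,35],[0,0,0,0,0,0,35],[0,0,0,0,0,0,35],[0,0,0,0,0,0,35],[0,0,0,0,0,0,35],[0,0,0,0,0,0,35],[0,0,0,0,0,0,35]]]' 40
```

```text
time_s: 5.75
eef_pos: [516.9, -168.3, 8.3]
ee_rot: [-0.001, 0.705, 0.709, -0.0]
force: [-0.5, 0.2, 0.9]
grip_width: 0.993
grip_force: 0.0
time_s: 6.55
eef_pos: [518.5, -169.1, 11.7]
ee_rot: [0.001, 0.705, 0.709, 0.0]
force: [-1.3, -0.3, 6.2]
grip_width: 0.519
grip_force: 39.8
```

Gripped at 44 mm, which matches the jar body. Carrying it to the green tray.

```bash
python3 -m crank '[[[0,0,0.0,0,0,0,35],[0,0,-0.6,0,0,0,35],[0,0,-0.8,0,0,0,35],[0,0,-0.9,0,0,0,35],[0.5,0,-0.9,0,0,0,35],[1,0,0,0,0,0,35],[1,0,0,0,0,0,35],[1,0,0,0,0,0,35]]]'
python3 -m crank '[[[1,0.2,0,0,0,0,35],[1,0.2,0,0,0,0,35],[1,0.2,0,0,0,0,35],[1,0.2,0,0,0,0,35],[1,0.2,0,0,0,0,35],[1,0.2,0,0,0,0,35],[1,0.2,0,0,0,0,35],[1,0.2,0,0,0,0,35]]]'
python3 -m crank '[[[1,0.2,0,0,0,0,35],[1,0.2,0,0,0,0,35],[1,0.05,0,0,0,0,35],[1,0,0,0,0,0,35],[1,0,0,0,0,0,35],[1,0,0,0,0,0,35],[1,0,0,0,0,0,35],[0.6,0,0,0,0,0,35]]]'
python3 -m crank '[[[0.4,0,0,0,0,0,35],[0,0,0,0,0,0,35],[0,0,0,0,0,0,35],[0,0,0,0,0,0,35],[0,0,0,0,0,0,35],[0,0,0,0,0,0,35],[0,0,0,0,0,0,35],[0,0,0,0,0,0,35]]]'
python3 - <<'E'
from h import *
s=sense();im=capture("wrist");cv2.imwrite("pics/w2.png",im)
u=quad(blobs(im,"green",3000)[0][2]);print(u.tolist());
print([wat(x,28,s)[:2].round(1) for x in u])
E
```

```text
time_s: 7.35
eef_pos: [517.3, -80.4, 91.1]
ee_rot: [0.001, 0.705, 0.709, 0.0]
force: [0.1, -0.1, 0.5]
grip_width: 0.514
grip_force: 40.9
time_s: 8.15
eef_pos: [556.2, 120.1, 91.0]
ee_rot: [0.0, 0.705, 0.709, 0.0]
force: [0.4, -1.0, -1.0]
grip_width: 0.517
grip_force: 40.9
time_s: 8.95
eef_pos: [565.7, 310.7, 90.9]
ee_rot: [0.0, 0.704, 0.71, 0.0]
force: [-0.4, 1.2, -0.9]
grip_width: 0.518
grip_force: 40.9
time_s: 9.75
eef_pos: [565.9, 319.0, 90.3]
ee_rot: [0.0, 0.705, 0.709, -0.0]
force: [0.2, 0.3, -1.0]
grip_width: 0.519
grip_force: 40.9
[[340.0, 78.0], [365.0, 282.0], [183.0, 251.0], [146.0, 116.0]]
[array([609.5, 399. ]), array([635.7, 267.9]), array([513.7, 290.3]), array([497.3, 377.2])]
```

View pics/w2.png

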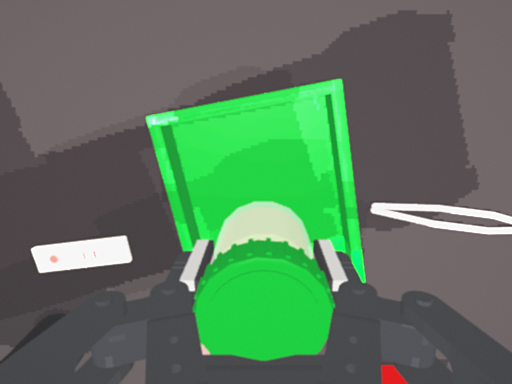

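The green jar hangs upright over the tray, with far rim corners at (342,80) and (148,117), well centred. Lowering and releasing it.

```bash
python3 -m crank '[[[0.08,0.06,0.5,0,0,0,35],[0,0,0.8,0,0,0,35],[0,0,0.8,0,0,0,35],[0,0,0.5,0,0,0,35],[0,0,0.2,0,0,0,35],[0,0,0.1,0,0,0,35],[0,0,0.05,0,0,0,35],[0,0,0,0,0,0,35]]]'
python3 -m crank '[[[0,0,0,0,0,0,35],[0,0,0.02,0,0,0,35],[0,0,0,0,0,0,50],[0,0,0,0,0,0,56],[0,0,0,0,0,0,58],[0,0,0,0,0,0,58],[0,0,0,0,0,0,58],[0,0,-0.2,0,0,0,58]]]'
python3 -m crank '[[[0,0,-0.6,0,0,0,58],[0,0,-1,0,0,0,58],[0,0,-1,0,0,0,58],[0,0,-1,0,0,0,58],[-0.5,0,-0.6,0,0,0,85],[-1,-0.2,0,0,0,0,85],[-1,-0.4,0,0,0,0,85],[-1,-0.5,0,0,0,0,85]]]'
python3 - <<'E'
from h import *
im=capture("side");cv2.imwrite("pics/s2.png",cv2.resize(im[200:384,60:300],None,fx=2.5,fy=2.5))
E
```

```text
time_s: 10.6
eef_pos: [567.7, 321.2, 17.1]
ee_rot: [0.0, 0.705, 0.709, 0.0]
force: [0.1, -0.1, -0.2]
grip_width: 0.516
grip_force: 40.9
time_s: 11.4
eef_pos: [567.0, 320.9, 20.6]
ee_rot: [-0.0, 0.705, 0.709, -0.001]
force: [-0.3, 0.4, -0.6]
grip_width: 0.68
grip_force: 0.0
time_s: 12.2
eef_pos: [540.0, 231.6, 126.5]
ee_rot: [0.0, 0.705, 0.709, 0.0]
force: [0.8, -0.5, -0.2]
grip_width: 0.997
grip_force: 0.0
```

View pics/s2.png

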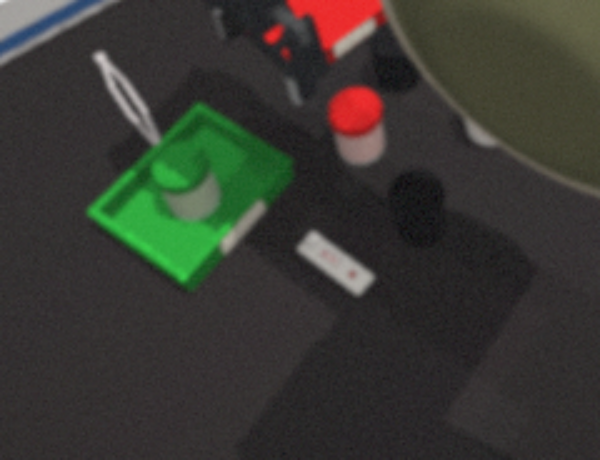

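The green jar stands upright in the green tray at about (185,180) in the crop. Next is red jar A.

```bash
python3 -m crank '[[[-1,-0.6,0,0,0,0,85],[-1,-0.6,0,0,0,0,85],[-0.1,-0.14,0.3,0,0,0,85],[0,0,0.6,0,0,0,85],[0,0,1,0,0,0,85],[0,0,1,0,0,0,85],[0,0,0.8,0,0,0,85],[0,0,0.4,0,0,0,85]]]'
python3 -m crank '[[[0,0,0.2,0,0,0,85],[0,0,0.1,0,0,0,85],[0,0,0,0,0,0,85],[0,0,0,0,0,0,85],[0,0,0,0,0,0,85],[0,0,0,0,0,0,85],[0,0,0,0,0,0,85],[0,0,0,0,0,0,85]]]'
```

```text
time_s: 13.05
eef_pos: [506.6, 180.5, 22.0]
ee_rot: [-0.001, 0.705, 0.709, -0.001]
force: [0.3, 0.1, 0.4]
grip_width: 0.996
grip_force: 0.0
time_s: 13.85
eef_pos: [507.3, 180.7, 16.1]
ee_rot: [0.0, 0.705, 0.709, 0.0]
force: [0.6, 0.2, -0.1]
grip_width: 0.995
grip_force: 0.0
```

```bash
python3 -m crank '[[[0,0,0.2,0,0,0,80],[0,0,0,0,0,0,35],[0,0,0,0,0,0,35],[0,0,0,0,0,0,35],[0,0,0,0,0,0,35],[0,0,0,0,0,0,35],[0,0,0,0,0,0,35],[0,0,0,0,0,0,35]]]' 40
python3 -m crank '[[[0,0,-0.5,0,0,0,35],[0,0,-0.9,0,0,0,35],[0,0,-0.9,0,0,0,35],[0,0.2,-0.9,0,0,0,35],[-0.2,0.8,0,0,0,0,35],[-0.3,1,0,0,0,0,35],[-0.3,1,0,0,0,0,35],[-0.3,1,0,0,0,0,35]]]'
python3 -m crank '[[[-0.3,1,0,0,0,0,35],[-0.3,0.8,0,0,0,0,35],[-0.06,0.25,0,0,0,0,35],[0,0,0,0,0,0,35],[0,0,0,0,0,0,35],[0,0,0,0,0,0,35],[0,0,0,0,0,0,35],[0,0,0,0,0,0,35]]]'
python3 - <<'E'
from h import *
s=sense();im=capture("wrist");cv2.imwrite("pics/w3.png",im);print(s["eef_pos"])
E
```

```text
time_s: 14.65
eef_pos: [507.4, 180.7, 11.2]
ee_rot: [0.0, 0.705, 0.709, 0.0]
force: [-0.7, 0.7, 2.9]
grip_width: 0.517
grip_force: 40.3
time_s: 15.45
eef_pos: [608.4, 153.6, 91.8]
ee_rot: [0.0, 0.705, 0.709, 0.0]
force: [-0.0, 0.1, 0.2]
grip_width: 0.518
grip_force: 40.9
time_s: 16.25
eef_pos: [658.5, 137.9, 91.3]
ee_rot: [0.0, 0.705, 0.71, 0.0]
force: [-0.6, 0.2, -0.7]
grip_width: 0.514
grip_force: 40.9
[658.54302856 137.92905395  91.26455844]
```

View pics/w3.png

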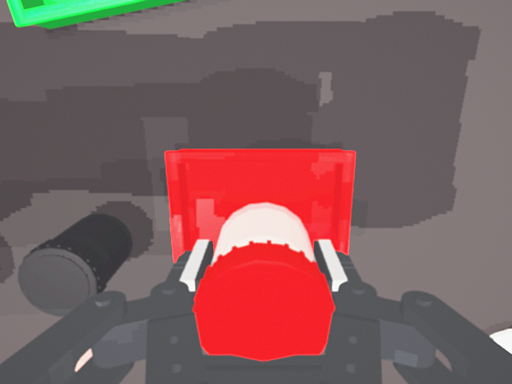

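Red jar A hangs upright, centred between the tray's side walls (columns 165 to 355); the far rim is at row 151. Lowering, releasing and moving on to red jar B.

```bash
python3 -m crank '[[[-0.05,0,0.5,0,0,0,35],[0,0,0.8,0,0,0,35],[0,0,0.8,0,0,0,35],[0,0,0.5,0,0,0,35],[0,0,0.25,0,0,0,35],[0,0,0.1,0,0,0,35],[0,0,0.06,0,0,0,35],[0,0,0,0,0,0,35]]]'
python3 -m crank '[[[0,0,0,0,0,0,35],[0,0,0.02,0,0,0,35],[0,0,0,0,0,0,50],[0,0,0,0,0,0,56],[0,0,0,0,0,0,58],[0,0,0,0,0,0,58],[0,0,0,0,0,0,58],[0,0,-0.2,0,0,0,58]]]'
python3 -m crank '[[[0,0,-0.6,0,0,0,58],[0,0,-1,0,0,0,58],[0,0,-1,0,0,0,58],[0,0,-1,0,0,0,58],[0,0,-0.6,0,0,0,85],[-0.7,-0.7,0,0,0,0,85],[-1,-1,0,0,0,0,85],[-1,-1,0,0,0,0,85]]]'
python3 -m crank '[[[-1,-1,0,0,0,0,85],[-1,-1,0,0,0,0,85],[-0.5,-0.74,0,0,0,0,85],[0,0,0,0,0,0,85],[0,0,0,0,0,0,85],[0,0,0,0,0,0,85],[0,0,0,0,0,0,85],[0,0,0,0,0,0,85]]]'
python3 - <<'E'
from h import *
s=sense();im=capture("wrist");cv2.imwrite("pics/w4.png",im);print(s["eef_pos"])
for a,u,k in blobs(im,"red",200): print(a,u,wat(u,53,s))
E
```

```text
time_s: 17.1
eef_pos: [659.1, 136.4, 16.4]
ee_rot: [0.0, 0.705, 0.709, 0.0]
force: [-0.2, -0.3, -0.2]
grip_width: 0.518
grip_force: 40.9
time_s: 17.9
eef_pos: [658.4, 136.4, 19.8]
ee_rot: [-0.0, 0.705, 0.709, -0.001]
force: [-0.5, 0.7, -0.2]
grip_width: 0.678
grip_force: 0.0
time_s: 18.7
eef_pos: [590.8, 67.9, 125.6]
ee_rot: [0.0, 0.705, 0.71, 0.0]
force: [0.3, -0.4, -0.7]
grip_width: 0.991
grip_force: 0.0
time_s: 19.5
eef_pos: [523.9, 5.9, 125.1]
ee_rot: [-0.0, 0.705, 0.71, -0.0]
force: [0.7, -0.0, -0.5]
grip_width: 0.996
grip_force: 0.0
[523.9426551    5.92011796 125.14990318]
19029.5 [441.17438714  81.68457745] [630.18348059  84.64928653  53.        ]
4080.0 [258.7815768 202.8935866] [521.41901453   7.66436361  53.        ]
1915.0 [134.12367276  78.55970409] [446.85500552  85.19686101  53.        ]
```

View pics/w4.png

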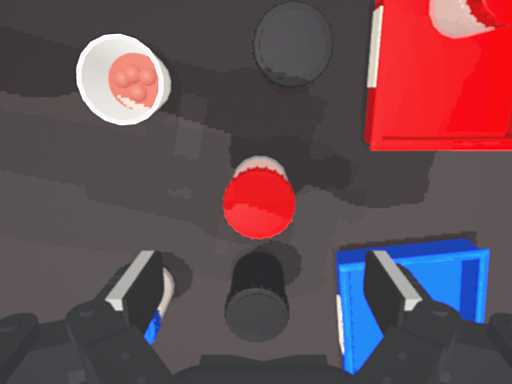

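Red B's lid is at (259,203), giving (521.5,7.5), consistent with before. Red A stands in the tray at upper right and the cup is untouched. Grasping B and carrying it over.

```bash
python3 -m crank '[[[0.04,-0.08,0.5,0,0,0,85],[0,0,1,0,0,0,85],[0,0,1,0,0,0,85],[0,0,1,0,0,0,85],[0,0,0.7,0,0,0,85],[0,0,0.26,0,0,0,85],[0,0,0.1,0,0,0,85],[0,0,0,0,0,0,80]]]'
python3 -m crank '[[[0,0,0,0,0,0,80],[0,0,0,0,0,0,35],[0,0,0,0,0,0,35],[0,0,0,0,0,0,35],[0,0,0,0,0,0,35],[0,0,0,0,0,0,35],[0,0,0,0,0,0,35],[0,0,0,0,0,0,35]]]' 40
python3 -m crank '[[[0,0,-0.5,0,0,0,35],[0,0,-0.9,0,0,0,35],[0,0,-0.9,0,0,0,35],[0,0,-0.9,0,0,0,35],[0.4,0.8,0,0,0,0,35],[0.5,1,0,0,0,0,35],[0.5,1,0,0,0,0,35],[0.5,1,0,0,0,0,35]]]'
python3 -m crank '[[[0.5,1,0,0,0,0,35],[0.36,0.68,0,0,0,0,35],[0,0,0,0,0,0,35],[0,0,0,0,0,0,35],[0,0,0,0,0,0,35],[0,0,0,0,0,0,35],[0,0,0,0,0,0,35],[0,0,0,0,0,0,35]]]'
python3 - <<'E'
from h import *
s=sense();im=capture("wrist");cv2.imwrite("pics/w5.png",im);print(s["eef_pos"])
E
```

```text
time_s: 20.35
eef_pos: [522.1, 6.5, 11.7]
ee_rot: [0.0, 0.705, 0.709, 0.0]
force: [-0.2, 1.1, -0.2]
grip_width: 0.94
grip_force: 0.0
time_s: 21.15
eef_pos: [521.9, 6.5, 11.9]
ee_rot: [0.0, 0.705, 0.709, 0.0]
force: [-2.6, -0.8, 5.0]
grip_width: 0.519
grip_force: 39.9
time_s: 21.95
eef_pos: [617.3, 55.2, 92.2]
ee_rot: [0.0, 0.705, 0.709, 0.0]
force: [-0.1, 0.8, -1.4]
grip_width: 0.512
grip_force: 40.9
time_s: 22.75
eef_pos: [658.1, 76.2, 91.5]
ee_rot: [0.0, 0.705, 0.709, 0.0]
force: [0.1, 0.8, -0.7]
grip_width: 0.518
grip_force: 41.0
[658.07274876  76.22639968  91.49984238]
```

View pics/w5.png

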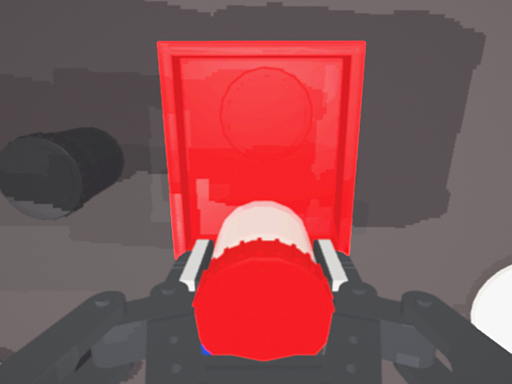

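Jar A stands in the tray with its lid at (266,113), and B hangs clear of it. Lowering B, then going to the blue jar.

```bash
python3 -m crank '[[[0,0.02,0.5,0,0,0,35],[0,0,0.8,0,0,0,35],[0,0,0.8,0,0,0,35],[0,0,0.5,0,0,0,35],[0,0,0.24,0,0,0,35],[0,0,0.1,0,0,0,35],[0,0,0.05,0,0,0,35],[0,0,0,0,0,0,35]]]'
python3 -m crank '[[[0,0,0,0,0,0,35],[0,0,0.02,0,0,0,35],[0,0,0,0,0,0,50],[0,0,0,0,0,0,56],[0,0,0,0,0,0,58],[0,0,0,0,0,0,58],[0,0,0,0,0,0,58],[0,0,-0.2,0,0,0,58]]]'
python3 -m crank '[[[0,0,-0.6,0,0,0,58],[0,0,-1,0,0,0,58],[0,0,-1,0,0,0,58],[0,0,-1,0,0,0,58],[0,0,-0.6,0,0,0,85],[-0.5,-0.7,0,0,0,0,85],[-0.7,-1,0,0,0,0,85],[-0.7,-1,0,0,0,0,85]]]'
python3 -m crank '[[[-0.7,-1,0,0,0,0,85],[-0.7,-1,0,0,0,0,85],[-0.7,-1,0,0,0,0,85],[-0.7,-1,0,0,0,0,85],[-0.7,-1,0,0,0,0,85],[-0.7,-1,0,0,0,0,85],[-0.38,-0.65,0,0,0,0,85],[0,0,0,0,0,0,85]]]'
python3 -m crank '[[[0,0,0,0,0,0,85],[0,0,0,0,0,0,85],[0,0,0,0,0,0,85],[0,0,0,0,0,0,85],[0,0,0,0,0,0,85],[0,0,0,0,0,0,85],[0,0,0,0,0,0,85],[0,0,0,0,0,0,85]]]'
python3 - <<'E'
from h import *
s=sense();im=capture("wrist");cv2.imwrite("pics/w6.png",im);print(s["eef_pos"])
for a,u,k in blobs(im,"blue",200): print(a,u,wat(u,53,s))
im=capture("side");cv2.imwrite("pics/s6.png",cv2.resize(im[130:330,100:340],None,fx=2.5,fy=2.5))
E
```

```text
time_s: 23.6
eef_pos: [659.1, 76.4, 17.2]
ee_rot: [0.0, 0.705, 0.709, 0.0]
force: [0.5, 0.1, -1.1]
grip_width: 0.523
grip_force: 41.0
time_s: 24.4
eef_pos: [658.3, 76.4, 20.6]
ee_rot: [-0.0, 0.705, 0.709, -0.0]
force: [0.1, 0.3, 0.4]
grip_width: 0.676
grip_force: 0.0
time_s: 25.2
eef_pos: [590.6, 28.1, 126.4]
ee_rot: [0.0, 0.705, 0.71, 0.0]
force: [-0.1, -0.7, 1.1]
grip_width: 0.994
grip_force: 0.0
time_s: 26.0
eef_pos: [425.0, -87.8, 126.5]
ee_rot: [0.0, 0.706, 0.709, -0.0]
force: [-0.2, -0.2, -0.0]
grip_width: 0.993
grip_force: 0.0
time_s: 26.8
eef_pos: [426.1, -87.1, 126.1]
ee_rot: [0.0, 0.705, 0.709, 0.0]
force: [0.2, -0.6, 0.1]
grip_width: 0.999
grip_force: 0.0
[426.06561397 -87.11290058 126.05799836]
3975.0 [259.69199161 204.13651992] [424.15438901 -86.53773084  53.        ]
1669.0 [474.3687837  209.29009387] [567.5134586 -89.3026936  53.       ]
479.0 [498.23834377 291.16736256] [ 596.04984202 -151.51558499   53.        ]
```

View pics/s6.png

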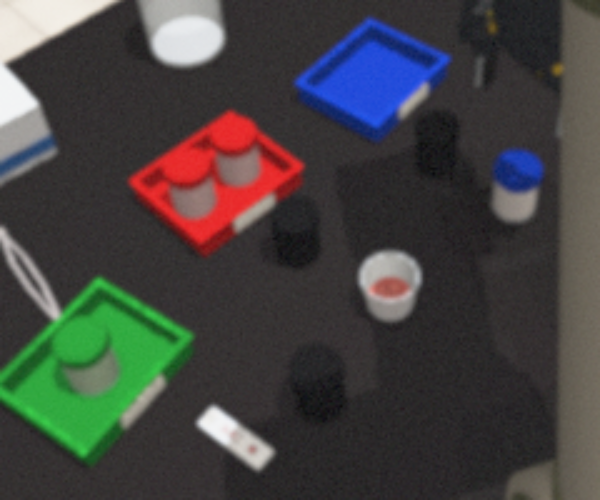

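Both red jars stand side by side upright in the red tray, and the green jar is upright in the green tray. The blue lid is at (424,-86.5). Grasping it.

```bash
python3 -m crank '[[[0,-0.06,0.5,0,0,0,85],[0,0,1,0,0,0,85],[0,0,1,0,0,0,85],[0,0,1,0,0,0,85],[0,0,0.7,0,0,0,85],[0,0,0.28,0,0,0,85],[0,0,0.1,0,0,0,85],[0,0,0,0,0,0,80]]]'
python3 -m crank '[[[0,0,0,0,0,0,80],[0,0,0,0,0,0,35],[0,0,0,0,0,0,35],[0,0,0,0,0,0,35],[0,0,0,0,0,0,35],[0,0,0,0,0,0,35],[0,0,0,0,0,0,35],[0,0,0,0,0,0,35]]]' 40
python3 -m crank '[[[0,0,-0.5,0,0,0,35],[0,0,-0.9,0,0,0,35],[0,0,-0.9,0,0,0,35],[0,0,-0.9,0,0,0,35],[0,0.5,-0.2,0,0,0,35],[-0.12,1,0,0,0,0,35],[-0.12,1,0,0,0,0,35],[-0.12,1,0,0,0,0,35]]]'
python3 -m crank '[[[-0.12,1,0,0,0,0,35],[-0.12,1,0,0,0,0,35],[-0.12,1,0,0,0,0,35],[-0.12,1,0,0,0,0,35],[-0.12,1,0,0,0,0,35],[-0.12,0.54,0,0,0,0,35],[0,0,0,0,0,0,35],[0,0,0,0,0,0,35]]]'
python3 -m crank '[[[0,0,0,0,0,0,35],[0,0,0,0,0,0,35],[0,0,0,0,0,0,35],[0,0,0,0,0,0,35],[0,0,0,0,0,0,35],[0,0,0,0,0,0,35],[0,0,0,0,0,0,35],[0,0,0,0,0,0,35]]]'
```

```text
time_s: 27.7
eef_pos: [424.8, -87.3, 11.9]
ee_rot: [0.0, 0.705, 0.709, 0.0]
force: [0.3, -0.5, -0.8]
grip_width: 0.94
grip_force: 0.0
time_s: 28.5
eef_pos: [424.8, -87.2, 12.1]
ee_rot: [0.0, 0.705, 0.709, 0.0]
force: [-1.8, 0.1, 6.0]
grip_width: 0.524
grip_force: 39.7
time_s: 29.3
eef_pos: [513.0, -95.5, 96.7]
ee_rot: [0.0, 0.705, 0.709, 0.0]
force: [-0.3, -0.3, -1.1]
grip_width: 0.515
grip_force: 40.9
time_s: 30.1
eef_pos: [650.1, -112.4, 96.1]
ee_rot: [-0.001, 0.705, 0.709, -0.0]
force: [-1.3, 0.8, -1.0]
grip_width: 0.519
grip_force: 41.0
time_s: 30.9
eef_pos: [650.7, -112.6, 96.5]
ee_rot: [-0.0, 0.705, 0.709, -0.0]
force: [0.1, 0.1, -1.3]
grip_width: 0.519
grip_force: 41.0
```

```bash
python3 -m crank '[[[0,0,0.5,0,0,0,35],[0,0,0.8,0,0,0,35],[0,0,0.8,0,0,0,35],[0,0,0.6,0,0,0,35],[0,0,0.28,0,0,0,35],[0,0,0.12,0,0,0,35],[0,0,0.06,0,0,0,35],[0,0,0,0,0,0,35]]]'
python3 -m crank '[[[0,0,0,0,0,0,35],[0,0,0.02,0,0,0,35],[0,0,0,0,0,0,50],[0,0,0,0,0,0,56],[0,0,0,0,0,0,58],[0,0,0,0,0,0,58],[0,0,0,0,0,0,58],[0,0,-0.2,0,0,0,58]]]'
python3 -m crank '[[[0,0,-0.6,0,0,0,58],[0,0,-1,0,0,0,58],[0,0,-1,0,0,0,58],[0,0,-1,0,0,0,58],[0,0,-0.6,0,0,0,58],[0.5,-0.5,0,0,0,0,58],[1,-0.6,0,0,0,0,58],[1,-0.6,0,0,0,0,58]]]'
python3 -m crank '[[[1,-0.6,0,0,0,0,50],[1,-0.6,0,0,0,0,50],[1,-0.6,0,0,0,0,50],[1,-0.6,0,0,0,0,50],[1,-0.6,0,0,0,0,50],[1,-0.6,0,0,0,0,50],[1,-0.6,0,0,0,0,50],[1,-0.6,0,0,0,0,50]]]'
python3 -m crank '[[[1,-0.6,0,0,0,0,50],[1,-0.6,0,0,0,0,50],[1,-0.6,0,0,0,0,50],[1,-0.36,0,0,0,0,50],[0.96,0,0,0,0,0,50],[0,0,0,0,0,0,50],[0,0,0,0,0,0,50],[0,0,0,0,0,0,50]]]'
python3 -m crank '[[[0,0,0,0,0,1,42],[0,0,0,0,0,1,42],[0,0,0,0,0,1,42],[0,0,0,0,0,1,42],[0,0,0,0,0,1,42],[0,0,0,0,0,1,42],[0,0,0,0,0,1,42],[0,0,0,0,0,1,42]]]'
python3 -m crank '[[[0,0,0,0,0,1,42],[0,0,0,0,0,1,42],[0,0,0,0,0,0.3,42],[0,0,0,0,0,0,42],[0,0,0,0,0,0,42],[0,0,0,0,0,0,42],[0,0,0,0,0,0,42],[0,0,0,0,0,0,42]]]'
python3 - <<'E'
from h import *
s=sense();im=capture("wrist");cv2.imwrite("pics/w7.png",im);print(s["eef_pos"],s["joints"])
im=capture("top");cv2.imwrite("pics/t7.png",cv2.resize(im[80:270,60:460],None,fx=2,fy=2))
E
```

```text
time_s: 31.7
eef_pos: [651.0, -112.7, 18.1]
ee_rot: [0.0, 0.705, 0.709, 0.0]
force: [-0.2, -0.4, -0.3]
grip_width: 0.515
grip_force: 41.0
time_s: 32.5
eef_pos: [650.3, -112.5, 21.6]
ee_rot: [-0.001, 0.705, 0.709, -0.0]
force: [0.9, -0.4, 0.4]
grip_width: 0.677
grip_force: 0.0
time_s: 33.3
eef_pos: [607.2, -50.0, 127.5]
ee_rot: [0.0, 0.705, 0.709, 0.0]
force: [0.4, 0.5, 0.1]
grip_width: 0.678
grip_force: 0.0
time_s: 34.1
eef_pos: [485.8, 149.7, 127.6]
ee_rot: [0.0, 0.705, 0.709, 0.0]
force: [1.1, 1.1, 0.4]
grip_width: 0.587
grip_force: 0.0
time_s: 34.9
eef_pos: [431.9, 271.7, 127.2]
ee_rot: [0.0, 0.705, 0.709, -0.0]
force: [-0.4, -0.0, -0.8]
grip_width: 0.585
grip_force: 0.0
time_s: 35.7
eef_pos: [432.0, 271.5, 127.2]
ee_rot: [0.0, 0.974, 0.225, -0.0]
force: [0.4, 0.6, -0.1]
grip_width: 0.488
grip_force: 0.0
time_s: 36.5
eef_pos: [431.7, 272.4, 127.1]
ee_rot: [-0.0, 0.998, 0.07, 0.0]
force: [-0.4, -0.1, 0.2]
grip_width: 0.491
grip_force: 0.0
[431.71465335 272.39221752 127.05814699] [3.33014561e-01 3.90155714e-01 1.68082564e+00 1.17027156e-05
 1.07056343e+00 1.76433360e+00]
```

View pics/w7.png

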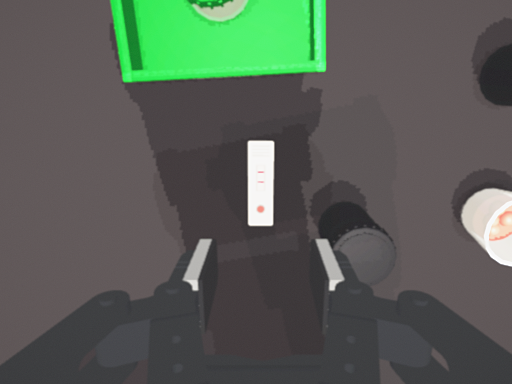

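View pics/t7.png

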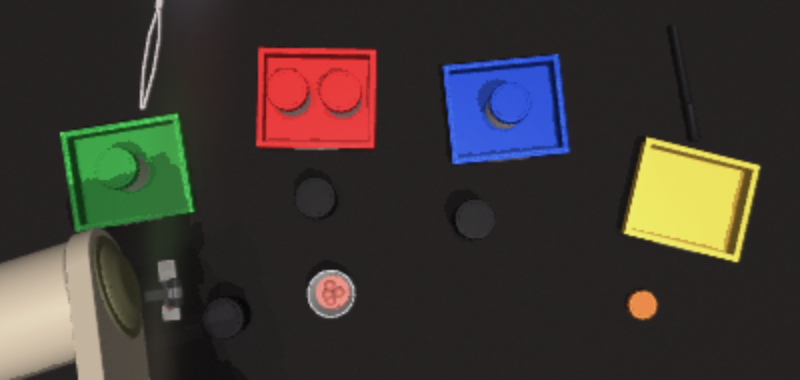

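All four jars stand in their trays, and the cup and black jars are where they were. In the wrist view the cassette spans (248,141) to (274,226), nearly aligned with the fingers. I'll compute its exact centre and height from the image, paired with the top view.

Run:
```python
from h import *
s=sense();im=cv2.imread("pics/w7.png");m=np.zeros(im.shape[:2],np.uint8);m[125:240,230:290]=(im[125:240,230:290].min(2)>120)*255
c=max(cv2.findContours(m,0,1)[0],key=cv2.contourArea);r=cv2.minAreaRect(c);print(r)
b=cv2.boxPoints(r);P=np.array([wat(x,5,s)[:2] for x in b]);e=P-np.roll(P,-1,0)
print(P.mean(0),np.linalg.norm(e,axis=1),np.degrees(np.arctan2(e[:,1],e[:,0])))
o=wat(r[0],300,s);d=wat(r[0],0,s)-o;o2,d2=ray("top",np.array([226,352])/1.5625)
t=np.linalg.lstsq(np.c_[d,-d2],o2-o,rcond=None)[0];print("tri",o+t[0]*d,o2+t[1]*d2)
```

```text
((260.5, 182.5), (85.0, 27.0), 90.0)
[432.76430676 274.87017737] [20.85194885 70.49387094 22.4432882  70.50382038] [  97.96531992    8.47764035  -82.01880704 -172.81568337]
tri [430.68204656 274.69119745  -7.69913101] [431.37152815 274.15424555  -7.86685816]
```

```bash
python3 -m crank '[[[0.05,-0.06,0.5,0,0,0,42],[0,0,1,0,0,0,42],[0,0,1,0,0,0,42],[0,0,1,0,0,0,42],[0,0,0.7,0,0,0,42],[0,0,0.4,0,0,0,42],[0,0,0,0,0,0,42],[0,0,0,0,0,0,42]]]' 30
python3 -m crank '[[[0,0,0.2,0,0,0,42],[0,0,0.1,0,0,0,42],[0,0,0.06,0,0,0,42],[0,0,0.04,0,0,0,42],[0,0,0.02,0,0,0,42],[0,0,0,0,0,0,42],[0,0,0,0,0,0,42],[0,0,0,0,0,0,42]]]'
```

```text
time_s: 37.4
eef_pos: [433.0, 274.2, 12.4]
ee_rot: [-0.0, 0.998, 0.07, 0.0]
force: [0.4, -0.8, -0.2]
grip_width: 0.488
grip_force: 0.0
time_s: 38.2
eef_pos: [432.7, 274.1, 1.6]
ee_rot: [-0.0, 0.998, 0.07, 0.0]
force: [-0.9, -0.3, -0.4]
grip_width: 0.495
grip_force: 0.0
```

```bash
python3 -m crank '[[[0,0,0,0,0,0,34],[0,0,0,0,0,0,28],[0,0,0,0,0,0,24],[0,0,0,0,0,0,20],[0,0,0,0,0,0,16],[0,0,0,0,0,0,14],[0,0,0,0,0,0,14],[0,0,0,0,0,0,14]]]' 30
python3 -m crank '[[[0,0,0,0,0,0,14],[0,0,-0.1,0,0,0,14],[0,0,-0.2,0,0,0,14],[0,0,-0.3,0,0,0,14],[0,0,-0.3,0,0,0,14],[0,0,-0.2,0,0,0,14],[0,0,0,0,0,0,14],[0,0,0,0,0,0,14]]]' 30
python3 - <<'E'
from h import *
im=capture("wrist");cv2.imwrite("pics/w8.png",im[180:384])
E
```

```text
time_s: 39.0
eef_pos: [432.8, 274.1, 1.7]
ee_rot: [-0.0, 0.998, 0.07, 0.0]
force: [-1.2, 0.2, 3.6]
grip_width: 0.219
grip_force: 29.6
time_s: 39.8
eef_pos: [432.7, 274.1, 29.1]
ee_rot: [-0.0, 0.998, 0.07, 0.0]
force: [0.0, 0.1, -0.7]
grip_width: 0.217
grip_force: 29.3
```

View pics/w8.png

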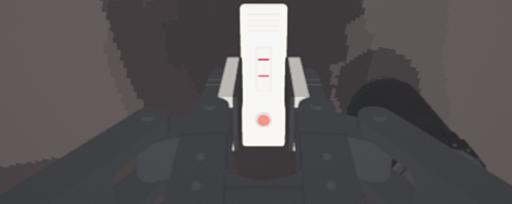

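The cassette is held flat and central between the pads. Lifting it, turning it to line up with the pan's long side, and carrying it there by a path in front of the trays, never over the jars.

```bash
python3 -m crank '[[[0,0,-0.5,0,0,0,14],[0,0,-0.5,0,0,-0.6,14],[0,0,-0.5,0,0,-1,14],[0,0,-0.5,0,0,-1,14],[0,0,-0.5,0,0,-1,14],[0,0,-0.5,0,0,-1,14],[0,0,-0.5,0,0,-1,14],[0,0,-0.5,0,0,-1,14]]]'
python3 -m crank '[[[0,0,0,0,0,-1,14],[0,0,0,0,0,-1,14],[-0.5,0.2,0,0,0,0,14],[-0.9,0.3,0,0,0,0,14],[-0.9,0.4,0,0,0,0,14],[-0.9,0.4,0,0,0,0,14],[-0.9,0.4,0,0,0,0,14],[-0.9,0.4,0,0,0,0,14]]]'
python3 -m crank '[[[-0.9,0.4,0,0,0,0,14],[-0.9,0.4,0,0,0,0,14],[-0.9,0.4,0,0,0,0,14],[-0.9,0.4,0,0,0,0,14],[-0.9,0.4,0,0,0,0,14],[-0.9,0.4,0,0,0,0,14],[-0.9,0.4,0,0,0,0,14],[-0.9,0.4,0,0,0,0,14]]]'
python3 -m crank '[[[-0.9,0.4,0,0,0,0,14],[-0.9,0.4,0,0,0,0,14],[-0.9,0.4,0,0,0,0,14],[-0.9,0.4,0,0,0,0,14],[-0.9,0.4,0,0,0,0,14],[-0.9,0.4,0,0,0,0,14],[-0.9,0.4,0,0,0,0,14],[-0.5,0.3,0,0,0,0,14]]]'
python3 -m crank '[[[0,0,0,0,0,0,14],[0,0,0,0,0,0,14],[0,0,0,0,0,0,14],[0,0,0,0,0,0,14],[0,0,0,0,0,0,14],[0,0,0,0,0,0,14],[0,0,0,0,0,0,14],[0,0,0,0,0,0,14]]]'
```

```text
time_s: 40.65
eef_pos: [432.6, 274.1, 130.2]
ee_rot: [0.0, 0.861, 0.508, 0.0]
force: [0.7, -0.6, -0.2]
grip_width: 0.218
grip_force: 29.3
time_s: 41.45
eef_pos: [455.2, 138.6, 129.4]
ee_rot: [0.0, 0.785, 0.619, 0.0]
force: [-0.3, -0.7, 0.6]
grip_width: 0.219
grip_force: 29.3
time_s: 42.25
eef_pos: [491.6, -54.9, 129.4]
ee_rot: [0.0, 0.785, 0.619, -0.0]
force: [-0.4, 0.2, -0.2]
grip_width: 0.219
grip_force: 29.3
time_s: 43.05
eef_pos: [527.8, -238.8, 129.3]
ee_rot: [0.0, 0.786, 0.619, -0.0]
force: [-0.6, 0.7, -0.6]
grip_width: 0.216
grip_force: 29.3
time_s: 43.85
eef_pos: [528.5, -236.3, 129.1]
ee_rot: [0.0, 0.784, 0.621, 0.0]
force: [-0.8, -0.5, -0.4]
grip_width: 0.217
grip_force: 29.4
```

```bash
python3 -m crank '[[[-0.9,0.4,0,0,0,0,14],[-0.9,0.4,0,0,0,0,14],[-0.9,0.4,0,0,0,0,14],[-0.5,0.3,0,0,0,0,14],[-0.23,0.16,0,0,0,0,14],[0,0,0,0,0,0,14],[0,0,0,0,0,0,14],[0,0,0,0,0,0,14]]]'
python3 -m crank '[[[0,0,0.5,0,0,0,14],[0,0,0.8,0,0,0,14],[0,0,0.8,0,0,0,14],[0,0,0.8,0,0,0,14],[0,0,0.6,0,0,0,14],[0,0,0.4,0,0,0,14],[0,0,0.3,0,0,0,14],[0,0,0.2,0,0,0,14]]]'
python3 -m crank '[[[0,0,0.1,0,0,0,14],[0,0,0.1,0,0,0,14],[0,0,0.1,0,0,0,14],[0,0,0.06,0,0,0,14],[0,0,0.06,0,0,0,14],[0,0,0,0,0,0,14],[0,0,0,0,0,0,14],[0,0,0,0,0,0,14]]]'
```

```text
time_s: 44.65
eef_pos: [549.3, -328.5, 129.1]
ee_rot: [-0.0, 0.784, 0.621, 0.0]
force: [0.5, 0.2, 0.0]
grip_width: 0.219
grip_force: 29.4
time_s: 45.45
eef_pos: [549.4, -329.3, 18.7]
ee_rot: [0.0, 0.784, 0.621, 0.0]
force: [0.1, -0.2, -0.1]
grip_width: 0.221
grip_force: 29.4
time_s: 46.25
eef_pos: [549.3, -329.4, 8.6]
ee_rot: [0.0, 0.784, 0.621, -0.0]
force: [-0.5, 0.7, 0.1]
grip_width: 0.217
grip_force: 29.4
```

```bash
python3 -m crank '[[[0,0,0.04,0,0,0,14],[0,0,0.04,0,0,0,14],[0,0,0.02,0,0,0,14],[0,0,0,0,0,0,14],[0,0,0,0,0,0,14],[0,0,0,0,0,0,14],[0,0,0,0,0,0,14],[0,0,0,0,0,0,14]]]'
python3 -m crank '[[[0,0,0,0,0,0,20],[0,0,0,0,0,0,24],[0,0,0,0,0,0,28],[0,0,0,0,0,0,34],[0,0,0,0,0,0,40],[0,0,0,0,0,0,44],[0,0,0,0,0,0,44],[0,0,-0.1,0,0,0,44]]]'
python3 -m crank '[[[0,0,-0.3,0,0,0,44],[0,0,-0.6,0,0,0,44],[0,0,-1,0,0,0,44],[0,0,-1,0,0,0,44],[0,0,-1,0,0,0,44],[0,0,-1,0,0,0,44],[0,0,-0.6,0,0,0,44],[0,0,0,0,0,0,44]]]'
python3 -m crank '[[[0,-0.5,0,0,0,0,44],[0,-1,0,0,0,0,44],[0,-1,0,0,0,0,44],[0,-1,0,0,0,0,44],[0,-1,0,0,0,0,44],[0,-0.6,0,0,0,0,44],[0,0,0,0,0,0,44],[0,0,0,0,0,0,44]]]'
python3 - <<'E'
from h import *
im=capture("top");cv2.imwrite("pics/t9.png",cv2.resize(im[80:270,60:460],None,fx=2,fy=2,interpolation=cv2.INTER_CUBIC))
a=capture("side");b=capture("wrist")
cv2.imwrite("pics/sw9.png",np.hstack([cv2.resize(a[90:250,130:400],(400,237)),cv2.resize(b,(316,237))]))
E
```

```text
time_s: 47.05
eef_pos: [549.3, -329.4, 6.1]
ee_rot: [0.0, 0.784, 0.621, -0.0]
force: [0.2, 0.3, 0.6]
grip_width: 0.216
grip_force: 29.4
time_s: 47.85
eef_pos: [549.1, -329.1, 8.3]
ee_rot: [-0.0, 0.784, 0.621, -0.0]
force: [1.1, -1.3, 0.4]
grip_width: 0.511
grip_force: 0.0
time_s: 48.65
eef_pos: [550.1, -330.0, 149.7]
ee_rot: [0.003, 0.784, 0.621, 0.001]
force: [0.7, 0.5, -0.2]
grip_width: 0.514
grip_force: 0.0
time_s: 49.45
eef_pos: [425.4, -300.3, 146.1]
ee_rot: [0.0, 0.784, 0.621, 0.0]
force: [-0.1, -0.3, 0.2]
grip_width: 0.517
grip_force: 0.0
```

View pics/t9.png

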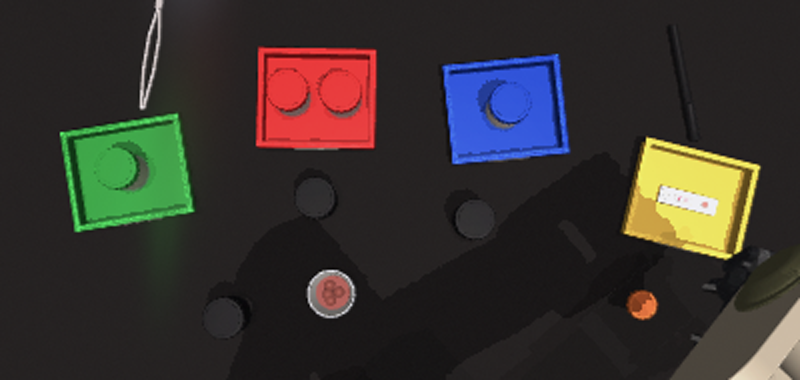

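View pics/sw9.png

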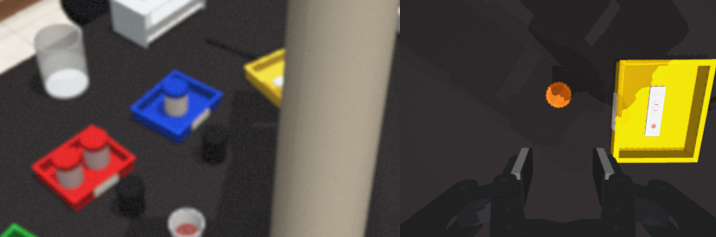

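The top picture shows all four jars upright in their trays and the cassette flat and window side up in the yellow pan at (687,200). The cup is still at (331,294), and the gripper is clear of everything. Handing in.

```bash
python3 -c "
from rig import *
print(finish_job())"
```

```text
the job is handed in; nothing more can be done
None
```

I handed the job in at about 50 s: all four jars stand upright in their trays, the cassette went flat into the yellow waste pan last, and the weighing cup is where it was; no verdict was returned.

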